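# Lock the bayonet lid on the culture jar

## Robot

A 6-joint arm with a two-finger parallel gripper is mounted at the origin on the work surface. World frame = base frame: x ahead of the robot, y to its left, z up, the work surface at z = 0. Lengths are in mm, angles in rad, forces in N, time in s.
With the tool pointing down it reaches from about 300 to 775 mm from the base axis. Payload 14.6 kg.
Tool frame: the origin (TCP) lies midway between the tips of the shut fingers; the grasp point (between the pads) lies 19 mm behind it; x points along the fingers, y is the direction in which the jaws open and shut, and the axes are right-handed (so a half turn about x gives the same grasp; the last joint's range is limited). The gripper opens to 85 mm and grips with 20 to 120 N. Pads are 22 mm wide; open, the fingers measure 114 mm over their backs; the gripper's body (76 mm by 85 mm) begins 54 mm behind the grasp point. The pads swing forward as they close: fully open they stand 13 mm farther back than shut.
Start: joints at [1.044, 0.3, 1.521, -0, 1.321, -0.067], TCP at [244.069, 492.869, 209.781] pointing down, gripper open.
Joint ranges: [-3.03, 3.03], [-0.79, 2.21], [0.23, 2.52], [-1.04, 4.18], [0, 3.07], [-2.55, 2.55]. Speed limits (rad/s): [2.22, 2.22, 2.57, 3.14, 3.14, 3.14].

## Interface

Orientations are given as a rotation vector (axis times angle).
In Python, from cell import * gives the robot as it stands.
- The arm moves only by the tool move_arm, never from a script. Its argument "commands" is a list that holds one entry, the list of rows, each a list of 7 numbers: the shift along the world's x, y, z in mm, then the turn, a rotation vector about the world's x, y, z in degrees, then the opening, from -1 (shut) to 1 (fully open). In form: [[[dx, dy, dz, rx, ry, rz, gripper], ...]]. A call has 1 to 10 rows; each row is the pose to reach, as a shift and turn from the pose measured when the call began; what a row does not reach only later rows make up. A row lasts 1/8 s, in which the tool goes at most 62.5 mm and 10.7 degrees, less where a joint would pass 70% of its speed; a pose out of reach is approached as far as the arm can. A call with a gripper value outside its range is refused whole. The fingers move at their own pace and stop on an object; "force" is the grip in N (left out, the last holds). Time passes only in rows, so rows that repeat a pose let the fingers close. It gives the time, the measured TCP pose, the force and the opening at its end, in the units of the state.
- observe(): the state, without advancing time (a new reading comes with each control period).
- snapshot(name): name is "side" or "top"; returns a dict with "img" (480x640x3 uint8, red, green, blue), "vfov" (degrees; the focal length in pixels is half the picture's height over the tangent of half this angle, whatever the lens; pixels are square), "cx", "cy" (the principal point, pixels), "rvec" (rotation vector, rad) and "tvec" (3), from world to camera coordinates, as OpenCV has them. Camera axes: x right, y down, z forward; pixel columns grow to the right and rows downward; lengths in mm; the calibration is good to about 2 mm. A picture is of the moment at which its call begins. There is no depth.
- hand_in(): hands the job in, once; it reports no verdict.
The state is a dict: "t": time; "q": joint angles; "joint_velocities": joint speeds; "joint_efforts": joint torques, N m; "position": TCP position; "eef_rot": TCP orientation; "force": force on the tool from outside, world axes, zero at the start; "wrist_torque": the same for the moment, N m; "width": opening from 0.0 (shut) to 1.0 (fully open).
Only numpy, scipy, OpenCV 4.12 (cv2) and the standard library are available. Lean on these libraries where they do the work, as an engineer would, in place of code of your own. Each camera call takes 0.05 s, during which the arm holds its last target. There are 200 camera calls.

## Task

Close the culture jar: take its bayonet lid (the wide one with three lugs and a grip bar) from the bench, find the slots of the jar's neck with the lugs, push the lid in against the sprung seal and twist it clockwise to the stop, so that the tell-tale is pushed home, then let go. Do it by feel: never bear on the jar with more than about 30 N, and leave everything else on the bench where it is.

Things in the scene. Friction and masses are not known exactly. Their poses are not given: they have to be found in the camera images.
- lid: Aluminium bayonet lid, 0.3 kg, lying right way up on the bench at first. Origin: centre of its underside, z up. Going up: plug 85 mm in diameter, z 0 to 20 mm, its lowest 4 mm tapering to 77 mm; flange 104 mm in diameter, z 20.5 to 33.5 mm; grip bar on top.
- lid_bar (a point): Middle of the lid's black grip bar, 49.5 mm above the lid's origin, axes as the lid's. The bar is 62 mm long along the lid's x axis, 14 mm thick along its y axis, 32 mm high (33.5 to 65.5 mm above the lid's underside).
- lid_lug (a point): Middle of one of the three lugs on the side of the lid's plug, on the lid's +x axis 44 mm from its centre; the others are at 120 and 240 degrees, all alike. Each is 12 mm wide, 6 mm high (6 to 12 mm above the lid's underside) and reaches out to radius 49 mm.
- jar: Upright steel culture jar with dishes inside, in a square holder 150 mm wide bolted to the bench: it cannot turn or slide. Origin: centre of the holder's underside, z up. Its neck ring (116 mm outside diameter, 100 to 126 mm high) does not turn either.
- jar_mouth (a point): Centre of the jar's mouth, at the top of the lip, 126 mm above the jar's origin; axes as the jar's. Lip 6 mm thick, bore 88 mm. Three slots, 15 mm wide, out to radius 51.5 mm, at 0, 120, 240 degrees from x plus one unknown common angle of up to 18 degrees either way (ring clamped on by hand): seen as gaps in the lip, or felt when the lid, turned with its lugs resting on the lip, drops in.
- jar_home (a point): Where the lid's origin stands when locked, 108 mm above the jar's origin. It stands at 120 mm with the lugs resting on the lip; in the slots it sinks freely to 114, then presses a sprung seal (1.5 N/mm) to 105.5 (flange on lip, 13 N). Held at 106 to 107 it turns clockwise from above 40 degrees to a hard stop. Let go, the seal lifts it to 108, or to 112 if not turned in.
- tell (a joint): Lock tell-tale: a small dark steel tab that sticks out of the side of the neck ring and swings round the jar's axis. 0 rad: not locked. A lug pushes it over the last 12 degrees of the clockwise twist; about 0.21 rad when the lid is at the stop. A weak spring returns it. Turning the lid takes under 0.3 N m; 0.5 N m shows the stop, over 1.5 N m would strain the lugs.
- lamp: Bystander: glass spirit lamp, unlit, 72 mm across, 70 mm tall. Origin: centre of its underside.
- dish: Bystander: single closed clear dish, 94 mm across, 15 mm tall. Origin: centre of its underside.
- flask: Bystander: conical amber glass flask, 84 mm across the foot, 120 mm tall. Origin: centre of its underside.
- stack: Bystander: stack of five closed dishes, 94 mm across, 74 mm tall. Origin: centre of its underside.
- plainlid: Bystander: a smaller plain push-on lid of another jar, 72 mm across, round knob, no lugs, 36 mm tall: not wanted here. Origin: centre of its underside.
- can: Bystander: bare aluminium drink can, 66 mm across, 115 mm tall. Origin: centre of its underside.
- pot: Bystander: white screw-top pot, 50 mm across, 70 mm tall. Origin: centre of its underside.
Mind the look-alikes: they are no part of the job. Leave any blue or yellow look-alike of the lid alone.

How it is judged (in metres and radians):
On the way:
1. the lid's lugs have gone down through the slots of the neck, not yet locked (z of lid in the frame of jar below 0.1135 m and horizontal distance between lid and jar below 0.006 m and value of joint tell below 0.1 rad).
At the end, for the whole second after the job is handed in: The lid sits level (within 0.06 rad) and centred (5 mm) in the jar's neck with its origin 104 to 110 mm above the jar's origin, turned clockwise to the stop so that the tell-tale reads over 0.15 rad, at rest and released (value of joint tell above 0.15 rad and z of lid in the frame of jar between 0.104 and 0.11 m and horizontal distance between lid and jar below 0.005 m and angle between lid's own z axis and vertical below 0.06 rad and linear speed of lid below 0.02 m/s); the robot touches nothing.
It fails at once if the lid and the jar (neck, seal and tell-tale included) press on each other with more than 60 N (contact force between lid and jar above 60 N).
It fails at once if a bystander is moved by more than 20 mm (distance of any of lamp, dish, flask, stack, plainlid, can, pot from where it was at the start of the episode above 0.02 m).
It also fails if it takes over 64 s, if anything falls off the work surface, if the arm or the gripper's body presses on something with over 40 N, if the wrist force passes 120 N, or if a joint passes its speed limit or range.

## Working session

There is one attempt and no reset: what is moved stays moved. The work goes in short steps, Python scripts to look and compute and a tool call to move; the robot and the scene stay as the last step left them, time stands still between calls to the robot, and variables do not carry over. Pictures are saved under pics/ and viewed, about 8 in all and at most 12, crops included, and the job is handed in when it is done.

Besides the shell and the picture viewer there is one more tool, called after "Emit:" as name(argument=value, ...) on one line, values as JSON. move_arm: Moves the arm, as the interface text tells. Its arguments: {"type":"object","properties":{"commands":{"type":"array","items":{"type":"array","items":{"type":"array","items":{"type":"number"}}}},"force":{"type":"number"}},"required":["commands"]}

```bash
ls; mkdir -p pics
python3 - <<'E'
from cell import *
import cv2
o=observe(); print({k:o[k] for k in('t','position','eef_rot','force','width')})
for n in('top','side'):
    s=snapshot(n); cv2.imwrite(f'pics/{n}0.png',s['img'][:,:,::-1]); print(n,s['vfov'],s['cx'],s['cy'],s['rvec'],s['tvec'])
E
```

```text
pics
{'t': 0.0, 'position': array([243.91618326, 492.63295003, 209.20249414]), 'eef_rot': array([ 0.35959933,  1.54094419, -0.36151093]), 'force': array([-0.18685282, -0.24575429,  0.44741805]), 'width': 0.9995439450631686}
top 43.084483915077804 316.37310522727523 230.7384523545161 [ 2.1851275  -2.16558864  0.1253896 ] [  -3.18053431  522.58356301 1285.99872406]
side 47.64826909642671 322.31544630902863 242.50888376592317 [ 2.11300848 -0.28482063  0.12507812] [-500.95595748  165.6654957  1035.60453732]
```

View pics/top0.png

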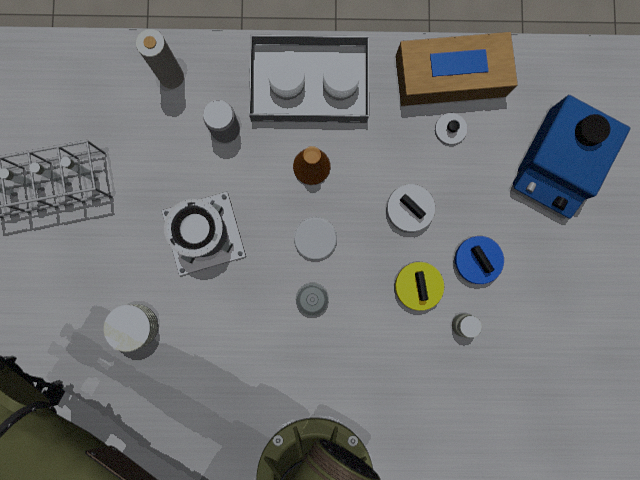

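View pics/side0.png

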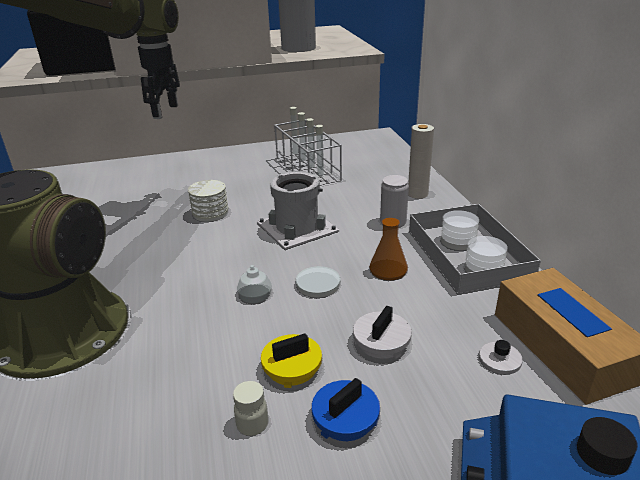

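The top view shows the aluminium lid at about (411,209), with its bar running at roughly 45°. The jar's mouth is at about (195,230). The yellow (420,286) and blue (480,260) lids are look-alikes, and the plain lid is at (451,128). The side view shows the lid at (382,335) and the jar at (296,205).

```bash
cat > h.py <<'E'
from cell import *
import cv2, numpy as np
from scipy.spatial.transform import Rotation as R
def cam(s):
    f=240/np.tan(np.radians(s['vfov'])/2)
    return np.array([[f,0,s['cx']],[0,f,s['cy']],[0,0,1.]]),R.from_rotvec(np.ravel(s['rvec'])).as_matrix(),np.ravel(s['tvec'])
def ray(s,px,z):
    K,M,t=cam(s); px=np.atleast_2d(px).astype(float)
    d=np.c_[px,np.ones(len(px))]@np.linalg.inv(K).T@M; c=-M.T@t
    return c+d*((z-c[2])/d[:,2])[:,None]
def proj(s,P):
    K,M,t=cam(s); q=(np.atleast_2d(P)@M.T+t)@K.T; return q[:,:2]/q[:,2:]
def circ(P):
    A=np.c_[2*P[:,:2],np.ones(len(P))]; b=(P[:,:2]**2).sum(1); x=np.linalg.lstsq(A,b,rcond=None)[0]
    return x[:2],np.sqrt(x[2]+x[0]**2+x[1]**2)
def big(m):
    c,_=cv2.findContours(m.astype(np.uint8),cv2.RETR_EXTERNAL,cv2.CHAIN_APPROX_NONE)
    return max(c,key=cv2.contourArea)[:,0,:] if c else None
def rect(s,img_mask,z):
    P=ray(s,big(img_mask),z)[:,:2].astype(np.float32); return cv2.minAreaRect(P)
E
python3 - <<'E'
from h import *
s=snapshot('top'); im=s['img'].astype(int); g=im.mean(2)
yy,xx=np.mgrid[:480,:640]
near=lambda x,y,r:(xx-x)**2+(yy-y)**2<r*r
bar=(g<70)&near(411,208,20)
print('bar',rect(s,bar,65.5))
# rectified crops: jar at z=126, lid at z=33.5
def rectify(c,z,half,name,sc=4):
    n=int(2*half*sc); u,v=np.meshgrid(np.arange(n),np.arange(n))
    X=c[0]+half-v/sc; Y=c[1]+half-u/sc
    p=proj(s,np.c_[X.ravel(),Y.ravel(),np.full(X.size,z)]).astype(np.float32).reshape(n,n,2)
    o=cv2.remap(s['img'],p,None,cv2.INTER_CUBIC); return o[:,:,::-1]
cj=ray(s,[195,230],126)[0]; cl=ray(s,[411,209],33.5)[0]; print(cj,cl)
a=rectify(cj,126,75,'j',5)
b=rectify(cl,33.5,75,'l',5)
cv2.imwrite('pics/jl.png',cv2.resize(np.hstack([a,b]),(800,400)))
# holder plate corners, neck ring
for th in (): pass
ss=snapshot('side'); i2=ss['img'][:,:,::-1]
c1=cv2.resize(i2[300:372,340:425],None,fx=4.7,fy=4.7,interpolation=cv2.INTER_CUBIC)
c2=cv2.resize(i2[168:248,250:345],None,fx=4.2,fy=4.2,interpolation=cv2.INTER_CUBIC)
h=min(c1.shape[0],c2.shape[0]); cv2.imwrite('pics/sidecrops.png',np.hstack([c1[:h],c2[:h]])); print(c1.shape,c2.shape)
E
```

```text
bar ((571.9917602539062, -200.16860961914062), (59.518463134765625, 18.160734176635742), 44.88667297363281)
[511.56689153 244.29837476 126.        ] [ 571.07432459 -202.439233     33.5       ]
(338, 400, 3) (336, 399, 3)
```

View pics/jl.png

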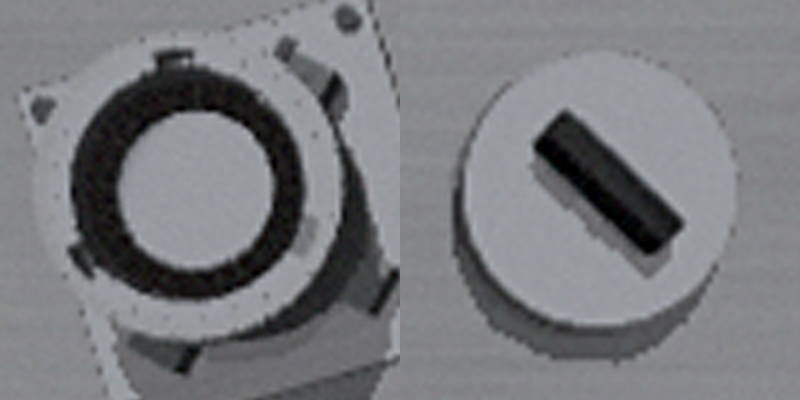

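View pics/sidecrops.png

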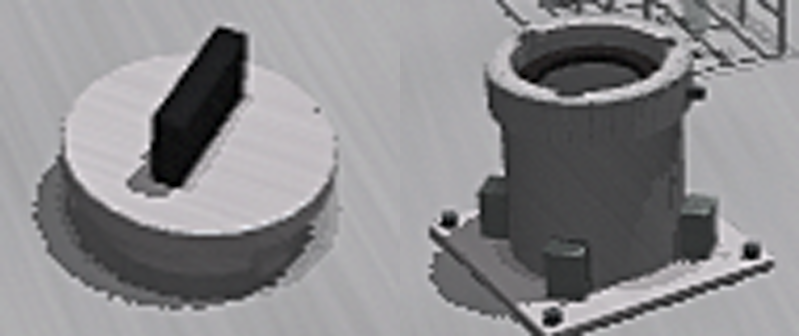

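The jar crop shows the bore centred at about (187,183), with slots at about (174,58), (82,258) and (307,232), so the slots sit near 6° (mod 120). In the lid crop the flange centre is at about (600,190), i.e. roughly (575,-202), and the bar is at about 45°. The side crops don't show the lugs clearly, so I can't tell yet which end of the bar has the lug. I'll check once the lid is lifted. Next I'll refine these numbers and work out the move.

Run:
```python
from h import *
s=snapshot('top'); g=cv2.cvtColor(s['img'],cv2.COLOR_RGB2GRAY)
o=observe(); M=R.from_rotvec(o['eef_rot']).as_matrix(); print('tool x,y axes',M[:,0].round(3),M[:,1].round(3),'yaw of y',np.degrees(np.arctan2(M[1,1],M[0,1])))
def polar(c,r,z,th):
    P=np.c_[c[0]+r*np.cos(th),c[1]+r*np.sin(th),np.full(th.size,z)]
    p=proj(s,P).astype(np.float32)[None]; return cv2.remap(g,p,None,cv2.INTER_LINEAR)[0].astype(float)
def edge(c,rs,z,sign):   # strongest radial gradient -> circle
    th=np.radians(np.arange(0,360,3)); A=np.array([polar(c,r,z,th) for r in rs])
    A=cv2.GaussianBlur(A,(1,5),0); k=(sign*np.gradient(A,axis=0)).argmax(0); r=rs[k]
    P=np.c_[c[0]+r*np.cos(th),c[1]+r*np.sin(th)]
    for _ in range(4):
        cc,rr=circ(P); e=abs(np.hypot(*(P-cc).T)-rr); P=P[e<max(1.,1.5*np.median(e))]
    return cc,rr,len(P)
c=np.array([518,249.]); 
for _ in range(2): x=edge(c,np.arange(38,50,.25),126,1); c=x[0]
print('bore',x); x2=edge(c,np.arange(54,62,.25),126,-1); print('outer',x2)
th=np.radians(np.arange(-180,180,1.)); a=np.mean([polar(c,r,126,th) for r in (46.5,47.5,48.5,49.5)],0); m=np.median(a)
print('lip',m,[(int(np.degrees(t)),int(v)) for t,v in zip(th,a) if abs(v-m)>18])
cl=np.array([574.8,-202.4])
for _ in range(2): y=edge(cl,np.arange(46,57,.25),33.5,-1); cl=y[0]
print('flange',y)
# dark ring of bar, top edge line (far edge)
yy,xx=np.mgrid[:480,:640]; bar=(g<70)&((xx-411)**2+(yy-208)**2<400)
P=ray(s,np.c_[xx[bar],yy[bar]],65.5)[:,:2]; w,v=np.linalg.eigh(np.cov(P.T)); print('bar pca',P.mean(0),np.degrees(np.arctan2(v[1,1],v[0,1]))%180,len(P))
```

```text
tool x,y axes [-0. -0. -1.] [ 0.444  0.896 -0.001] yaw of y 63.656179224891886
bore (array([517.17240252, 249.20637785]), np.float64(43.860590241159606), 86)
outer (array([517.10501221, 248.8692045 ]), np.float64(57.974323153920906), 90)
lip 155.0 [(-123, 136), (-122, 125), (-121, 117), (-119, 115), (-119, 114), (-118, 115), (-117, 116), (-116, 115), (-115, 116), (-114, 116), (-113, 117), (-112, 116), (-111, 114), (-110, 114), (-109, 113), (-108, 113), (-107, 115), (-106, 120), (-105, 128), (-3, 113), (-2, 85), (-1, 82), (0, 89), (1, 91), (2, 79), (3, 66), (4, 60), (5, 54), (6, 50), (7, 47), (8, 45), (9, 44), (10, 42), (11, 39), (12, 36), (13, 43), (14, 77), (14, 114), (16, 135), (117, 117), (118, 89), (119, 64), (119, 49), (121, 43), (122, 40), (123, 43), (124, 47), (125, 50), (126, 50), (127, 49), (128, 50), (129, 53), (130, 54), (131, 63), (132, 78), (133, 96), (134, 111), (135, 127)]
flange (array([ 574.84385854, -202.33151111]), np.float64(51.12026728527824), 116)
bar pca [ 571.7566473  -200.23500334] 46.347867729105346 257
```

Emit:
move_arm(commands=[[[25, -53, 10, 0, 0, -8, 0.1], [51, -107, 20, 0, 0, -17, 0.1], [76, -160, 30, 0, 0, -25, 0.1], [102, -214, 40, 0, 0, -33, 0.1], [127, -267, 50, 0, 0, -42, 0.1], [153, -321, 50, 0, 0, -50, 0.1], [178, -374, 50, 0, 0, -58, 0.1], [204, -428, 50, 0, 0, -66, 0.1], [229, -481, 50, 0, 0, -75, 0.1], [255, -535, 50, 0, 0, -83, 0.1]]])

```text
t: 1.5
position: [499.5, -44.2, 259.6]
eef_rot: [1.457, 1.027, -1.457]
force: [0.3, 1.2, 0.6]
width: 0.549
```

Emit:
move_arm(commands=[[[25, -53, 0, 0, 0, -8, 0.1], [50, -106, -10, 0, 0, -17, 0.1], [75, -158, -50, 0, 0, -25, 0.1], [75, -158, -100, 0, 0, -25, 0.1], [75, -158, -150, 0, 0, -25, 0.1], [75, -158, -160, 0, 0, -25, 0.1], [75, -158, -160, 0, 0, -25, 0.1]]])

```text
t: 2.38
position: [575.0, -202.2, 100.8]
eef_rot: [1.756, 0.734, -1.755]
force: [-0.0, 0.8, 0.5]
width: 0.551
```

```bash
cat >> h.py <<'E'
def st():
    o=observe(); M=R.from_rotvec(o['eef_rot']).as_matrix()
    print('t',o['t'],'pos',o['position'].round(2),'yaw_y',np.degrees(np.arctan2(M[1,1],M[0,1])).round(2),'tilt',M[:2,0].round(4),'F',o['force'].round(2),'T',o['wrist_torque'].round(3),'w',round(o['width'],3),'q',np.round(o['q'],3)); return o,M
E
python3 -c "from h import *; st()"
```

```text
t 2.375 pos [ 574.99 -202.21  100.78] yaw_y -44.62 tilt [ 0.0008 -0.    ] F [-0.01  0.83  0.46] T [ 0.02   0.006 -0.026] w 0.551 q [-0.398  0.534  1.455  0.     1.152  0.38 ]
```

Emit:
move_arm(commands=[[[0, 0, -40, 0, 0, 0.4, 0.1], [0, 0, -55, 0, 0, 0.4, 0.1], [0, 0, -62, 0, 0, 0.4, 0.1], [0, 0, -62, 0, 0, 0.4, 0.1], [0, 0, -62, 0, 0, 0.4, -1], [0, 0, -62, 0, 0, 0.4, -1], [0, 0, -62, 0, 0, 0.4, -1], [0, 0, -62, 0, 0, 0.4, -1], [0, 0, -62, 0, 0, 0.4, -1]]], force=60)

```text
t: 3.5
position: [575.3, -202.1, 39.6]
eef_rot: [1.752, 0.739, -1.749]
force: [-1.8, 2.2, 5.0]
width: 0.135
```

```bash
python3 -c "from h import *; st()"
```

```text
t 3.5 pos [ 575.27 -202.11   39.59] yaw_y -44.21 tilt [ 0.0016 -0.0001] F [-1.83  2.23  5.03] T [0.421 0.346 0.012] w 0.135 q [-3.980e-01  6.120e-01  1.492e+00  1.000e-03  1.036e+00  3.730e-01]
```

Emit:
move_arm(commands=[[[0, 0, 3, 0, 0, 0, -1], [0, 0, 15, 0, 0, 0, -1], [0, 0, 50, 0, 0, 0, -1], [0, 0, 100, 0, 0, 0, -1], [0, 0, 150, 0, 0, 0, -1], [0, 0, 200, 0, 0, 0, -1], [0, 0, 240, 0, 0, 0, -1], [0, 0, 260, 0, 0, 0, -1], [0, 0, 260, 0, 0, 0, -1], [0, 0, 260, 0, 0, 0, -1]]])

```text
t: 4.75
position: [574.9, -202.0, 298.4]
eef_rot: [1.751, 0.74, -1.751]
force: [-0.3, -0.6, -2.9]
width: 0.134
```

Run:
```python
from h import *
o,M=st(); s=snapshot('side'); K,Mc,t=cam(s); print('cam',-Mc.T@t)
p=o['position']-[0,0,38+0]; u=proj(s,p)[0]; print('lid px',u)
x,y=u.astype(int); h=60
x0=max(0,x-h-20);y0=max(0,y-h)
c=s['img'][y0:y+h,x0:x+h+20,::-1]; print(x0,y0)
c=np.clip(c*1.6,0,255).astype(np.uint8)
cv2.imwrite('pics/lift.png',cv2.resize(c,None,fx=4.8,fy=4.8,interpolation=cv2.INTER_CUBIC))
for a in (45.7,225.7):
    for k in range(3):
        th=np.radians(a+120*k); q=proj(s,p+[49*np.cos(th),49*np.sin(th),9])[0]; print(a,k,((q-[x0,y0])*4.8).round())
```

```text
t 4.75 pos [ 574.92 -202.01  298.42] yaw_y -44.21 tilt [-0.0001  0.0005] F [-0.25 -0.64 -2.86] T [-0.057  0.016 -0.001] w 0.134 q [-0.398  0.391  1.197  0.     1.554  0.373]
cam [ 301.23517069 -895.00534652  677.57028208]
lid px [386.46996854 216.55415577]
306 156
45.7 0 [447. 204.]
45.7 1 [236. 270.]
45.7 2 [481. 331.]
225.7 0 [323. 334.]
225.7 1 [539. 263.]
225.7 2 [301. 207.]
```

View pics/lift.png

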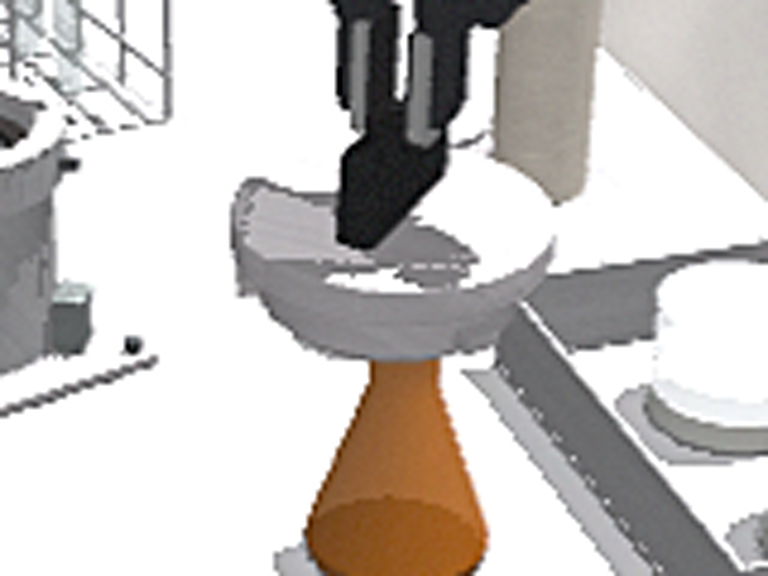

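Lugs show at the left rim (240,285) and lower right (485,330), which matches a lug on the bar's 45.7° end; nothing sticks out at the other set's positions. I'll turn the lid by +80° so the lugs sit at 6° (mod 120), which also leaves joint 6 enough range for the twist.

Emit:
move_arm(commands=[[[-3, 25, 0, 0, 0, 5, -1], [-9, 70, 0, 0, 0, 13, -1], [-15, 120, 0, 0, 0, 22, -1], [-22, 170, 0, 0, 0, 31, -1], [-28, 220, 0, 0, 0, 40, -1], [-34, 270, 0, 0, 0, 49, -1], [-41, 320, 0, 0, 0, 58, -1], [-47, 370, 0, 0, 0, 66, -1], [-53, 415, 0, 0, 0, 74, -1], [-58, 451.4, 0, 0, 0, 80.2, -1]]])

```text
t: 6.05
position: [516.2, 251.1, 297.1]
eef_rot: [0.73, 1.446, -0.733]
force: [0.0, -0.5, -2.9]
width: 0.137
```

Emit:
move_arm(commands=[[[0, 0, 0, 0, 0, 0, -1], [0, 0, -40, 0, 0, 0, -1], [0, 0, -80, 0, 0, 0, -1], [0, 0, -110, 0, 0, 0, -1], [0, 0, -120, 0, 0, 0, -1], [0, 0, -120, 0, 0, 0, -1], [0, 0, -120, 0, 0, 0, -1]]])

```text
t: 6.92
position: [516.7, 251.1, 178.5]
eef_rot: [0.732, 1.444, -0.732]
force: [-0.5, 0.9, -2.3]
width: 0.136
```

Run:
```python
from h import *
o,M=st()
ims=[]
for n in('side','top'):
    s=snapshot(n); x,y=proj(s,[517,249,130])[0].astype(int); print(n,x,y)
    c=s['img'][max(0,y-50):y+50,x-50:x+50,::-1]; c=np.clip(c*1.3,0,255).astype(np.uint8)
    ims.append(cv2.resize(c,(400,400),interpolation=cv2.INTER_CUBIC))
cv2.imwrite('pics/above.png',np.hstack(ims))
```

```text
t 6.925 pos [516.72 251.1  178.46] yaw_y 36.24 tilt [-0.0006 -0.0002] F [-0.51  0.91 -2.3 ] T [-0.004  0.016 -0.007] w 0.136 q [ 0.389  0.381  1.488  0.     1.274 -0.244]
side 293 178
top 192 227
```

View pics/above.png

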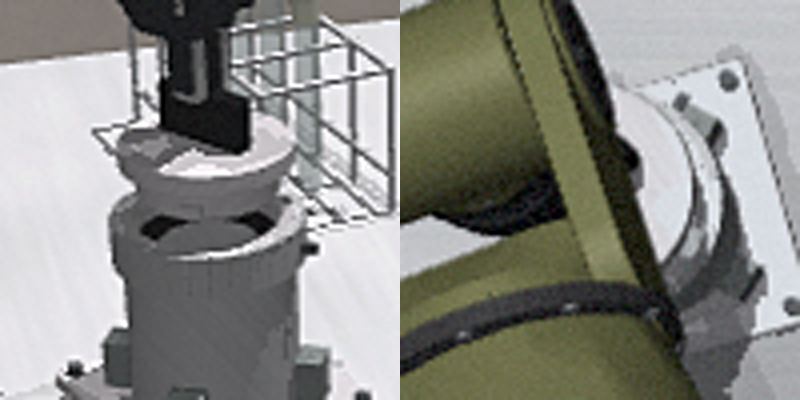

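The lid is over the mouth with its plug clear of the lip, and the arm blocks the top view. I'll correct y and go down slowly by feel.

Emit:
move_arm(commands=[[[0.2, -1.7, -6, 0, 0, -0.2, -1], [0.2, -1.7, -10, 0, 0, -0.2, -1], [0.2, -1.7, -12, 0, 0, -0.2, -1], [0.2, -1.7, -14, 0, 0, -0.2, -1], [0.2, -1.7, -15, 0, 0, -0.2, -1], [0.2, -1.7, -16, 0, 0, -0.2, -1], [0.2, -1.7, -16, 0, 0, -0.2, -1]]])

```text
t: 7.9
position: [516.8, 249.4, 162.2]
eef_rot: [0.734, 1.444, -0.735]
force: [0.1, 0.6, -2.2]
width: 0.131
```

```bash
python3 -c "from h import *; st()"
```

```text
t 7.9 pos [516.79 249.45 162.24] yaw_y 36.06 tilt [-0.0007 -0.0003] F [ 0.1   0.59 -2.25] T [-0.005  0.004 -0.049] w 0.131 q [ 0.386  0.395  1.508  0.     1.24  -0.243]
```

Emit:
move_arm(commands=[[[0, 0, -1, 0, 0, 0, -1], [0, 0, -2, 0, 0, 0, -1], [0, 0, -3, 0, 0, 0, -1], [0, 0, -4, 0, 0, 0, -1], [0, 0, -4.5, 0, 0, 0, -1], [0, 0, -4.5, 0, 0, 0, -1]]])

```text
t: 8.65
position: [516.7, 249.4, 157.6]
eef_rot: [0.734, 1.444, -0.735]
force: [-0.8, 1.4, -3.1]
width: 0.13
```

```bash
python3 -c "from h import *; st()"
```

```text
t 8.65 pos [516.71 249.42 157.6 ] yaw_y 36.05 tilt [-0.001  -0.0004] F [-0.81  1.43 -3.1 ] T [0.169 0.165 0.037] w 0.13 q [ 0.386  0.399  1.513  0.     1.231 -0.243]
```

No resistance 2 mm below lip-rest height, so the lugs seem to be in the slots. I'll keep going.

Emit:
move_arm(commands=[[[0, 0, -1, 0, 0, 0, -1], [0, 0, -2, 0, 0, 0, -1], [0, 0, -3, 0, 0, 0, -1], [0, 0, -4, 0, 0, 0, -1], [0, 0, -4, 0, 0, 0, -1]]])

```text
t: 9.28
position: [516.7, 249.4, 153.5]
eef_rot: [0.734, 1.444, -0.735]
force: [-0.3, 0.8, -1.7]
width: 0.133
```

```bash
python3 -c "from h import *; st()"
```

```text
t 9.275 pos [516.7  249.43 153.54] yaw_y 36.06 tilt [-0.001  -0.0004] F [-0.33  0.84 -1.68] T [0.082 0.269 0.037] w 0.133 q [ 0.386  0.403  1.517 -0.     1.223 -0.243]
```

Emit:
move_arm(commands=[[[0, 0, -1, 0, 0, 0, -1], [0, 0, -2, 0, 0, 0, -1], [0, 0, -3, 0, 0, 0, -1], [0, 0, -4, 0, 0, 0, -1], [0, 0, -5, 0, 0, 0, -1], [0, 0, -5, 0, 0, 0, -1]]])

```text
t: 10.02
position: [516.7, 249.4, 148.8]
eef_rot: [0.734, 1.444, -0.735]
force: [-5.2, 0.1, 4.8]
width: 0.129
```

```bash
python3 -c "from h import *; st()"
```

```text
t 10.025 pos [516.69 249.42 148.79] yaw_y 36.06 tilt [-0.0009 -0.0004] F [-5.24  0.07  4.77] T [-0.037  0.907 -0.053] w 0.129 q [ 0.386  0.408  1.522 -0.     1.213 -0.243]
```

Force rises with depth as expected, and 7.3 N puts the lid at about 109. There's a side load of -5 N in x, so I'll ease x back and press a little further.

Emit:
move_arm(commands=[[[-0.5, 0, -0.5, 0, 0, 0, -1], [-0.8, 0, -1, 0, 0, 0, -1], [-0.8, 0, -2, 0, 0, 0, -1], [-0.8, 0, -2.6, 0, 0, 0, -1], [-0.8, 0, -2.6, 0, 0, 0, -1]]])

```text
t: 10.65
position: [516.1, 249.3, 146.8]
eef_rot: [0.734, 1.443, -0.735]
force: [-4.4, -1.8, 8.2]
width: 0.134
```

```bash
python3 -c "from h import *; st()"
```

```text
t 10.65 pos [516.15 249.31 146.75] yaw_y 36.05 tilt [-0.     -0.0004] F [-4.36 -1.81  8.23] T [-0.21   0.694  0.016] w 0.134 q [ 0.386  0.408  1.526 -0.     1.207 -0.243]
```

Emit:
move_arm(commands=[[[-0.4, 0, -0.6, 0, 0, 0, -1], [-0.7, 0.2, -1.0, 0, 0, 0, -1], [-0.7, 0.2, -1.0, 0, 0, -3, -1], [-0.7, 0.2, -1.0, 0, 0, -6, -1], [-0.7, 0.2, -1.0, 0, 0, -6, -1]]])

```text
t: 11.28
position: [516.3, 249.7, 146.7]
eef_rot: [0.816, 1.41, -0.814]
force: [-0.1, 0.1, 7.1]
width: 0.135
```

```bash
python3 -c "from h import *; st()"
```

```text
t 11.275 pos [516.33 249.68 146.69] yaw_y 30.01 tilt [0.0028 0.0004] F [-0.12  0.12  7.08] T [ 0.043 -0.046  0.127] w 0.135 q [ 3.870e-01  4.070e-01  1.528e+00 -1.000e-03  1.204e+00 -1.370e-01]
```

Emit:
move_arm(commands=[[[0, 0, -0.8, 0, 0, -2, -1], [0, 0, -0.8, 0, 0, -5, -1], [0, 0, -0.8, 0, 0, -8, -1], [0, 0, -0.8, 0, 0, -11, -1], [0, 0, -0.8, 0, 0, -14, -1], [0, 0, -0.8, 0, 0, -14, -1]]])

```text
t: 12.02
position: [517.1, 250.0, 146.8]
eef_rot: [1.004, 1.324, -0.998]
force: [-0.2, 1.3, 7.6]
width: 0.131
```

Run:
```python
from h import *
st()
s=snapshot('side'); x,y=proj(s,[517,249,130])[0].astype(int)
c=np.clip(s['img'][y-45:y+30,x-50:x+50,::-1]*1.3,0,255).astype(np.uint8)
cv2.imwrite('pics/tw.png',cv2.resize(c,None,fx=6,fy=6,interpolation=cv2.INTER_CUBIC))
```

```text
t 12.025 pos [517.11 250.   146.78] yaw_y 15.99 tilt [0.0054 0.0007] F [-0.25  1.35  7.62] T [0.262 0.049 0.172] w 0.131 q [ 3.870e-01  4.080e-01  1.527e+00 -1.000e-03  1.202e+00  1.090e-01]
```

View pics/tw.png

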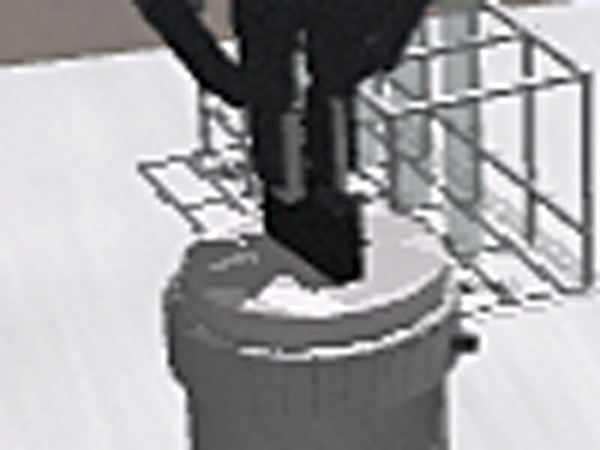

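The lid is in the neck and turning freely at 0.17 N m; the tell-tale tab is at about (465,342). I'll keep twisting and watch the torque.

Emit:
move_arm(commands=[[[-0.3, 0, -0.7, 0, 0, -3, -1], [-0.3, 0, -0.7, 0, 0, -6, -1], [-0.3, 0, -0.7, 0, 0, -9, -1], [-0.3, 0, -0.7, 0, 0, -12, -1], [-0.3, 0, -0.7, 0, 0, -14, -1], [-0.3, 0, -0.7, 0, 0, -14, -1]]])

```text
t: 12.82
position: [517.5, 250.3, 146.9]
eef_rot: [1.187, 1.22, -1.178]
force: [-1.7, 1.9, 7.0]
width: 0.13
```

```bash
python3 -c "from h import *; st()"
```

```text
t 12.825 pos [517.47 250.32 146.9 ] yaw_y 2.01 tilt [0.0076 0.0003] F [-1.66  1.93  6.97] T [0.243 0.229 0.148] w 0.13 q [ 0.388  0.408  1.527 -0.003  1.2    0.354]
```

Emit:
move_arm(commands=[[[-0.3, -0.2, -0.9, 0, 0, -2, -1], [-0.3, -0.2, -0.9, 0, 0, -4, -1], [-0.3, -0.2, -0.9, 0, 0, -5, -1], [-0.3, -0.2, -0.9, 0, 0, -6, -1], [-0.3, -0.2, -0.9, 0, 0, -6, -1]]])

```text
t: 13.45
position: [517.8, 250.4, 146.8]
eef_rot: [1.265, 1.169, -1.253]
force: [-2.1, 1.1, 8.0]
width: 0.138
```

```bash
python3 -c "from h import *; st()"
```

```text
t 13.45 pos [517.75 250.38 146.81] yaw_y -3.98 tilt [0.0097 0.0002] F [-2.12  1.15  8.  ] T [0.184 0.341 0.368] w 0.138 q [ 0.388  0.407  1.528 -0.004  1.198  0.459]
```

Emit:
move_arm(commands=[[[-0.3, -0.2, -0.9, 0, 0, -1, -1], [-0.3, -0.2, -0.9, 0, 0, -2, -1], [-0.3, -0.2, -0.9, 0, 0, -2, -1]]])

```text
t: 13.82
position: [517.5, 250.5, 146.7]
eef_rot: [1.291, 1.151, -1.277]
force: [-6.1, -0.0, 8.8]
width: 0.135
```

```bash
python3 -c "from h import *; st()"
```

```text
t 13.825 pos [517.54 250.51 146.73] yaw_y -5.93 tilt [0.0106 0.0003] F [-6.12 -0.04  8.84] T [0.175 1.062 0.675] w 0.135 q [ 0.389  0.407  1.529 -0.004  1.196  0.494]
```

The torque has risen to 0.68 N m, so the lid is at the stop. I'll hold the twist, let the seal lift the lid, and check the tell-tale.

Emit:
move_arm(commands=[[[-0.5, 0, 0.4, 0, 0, -0.5, -1], [-0.6, 0, 0.9, 0, 0, -0.5, -1], [-0.6, 0, 1.2, 0, 0, -0.5, -1], [-0.6, 0, 1.2, 0, 0, -0.5, -1]]])

```text
t: 14.32
position: [516.8, 250.6, 147.6]
eef_rot: [1.296, 1.147, -1.283]
force: [-4.0, 3.4, -3.2]
width: 0.133
```

Run:
```python
from h import *
st()
s=snapshot('side'); x,y=proj(s,[517,249,130])[0].astype(int)
c=np.clip(s['img'][y-45:y+30,x-50:x+50,::-1]*1.3,0,255).astype(np.uint8)
cv2.imwrite('pics/tw2.png',cv2.resize(c,None,fx=6,fy=6,interpolation=cv2.INTER_CUBIC))
```

```text
t 14.325 pos [516.79 250.58 147.58] yaw_y -6.41 tilt [0.0101 0.0001] F [-4.03  3.37 -3.23] T [0.542 0.478 0.618] w 0.133 q [ 0.389  0.405  1.53  -0.004  1.198  0.503]
```

View pics/tw2.png

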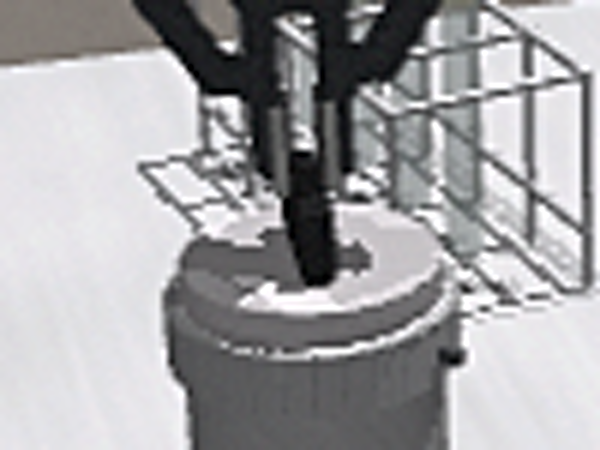

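The tab has swung from (465,342) to (453,355), which is clockwise, and the vertical load is back to the free level. Now I'll let go and back off upward.

Emit:
move_arm(commands=[[[0, 0, 0, 0, 0, 0, 0.1], [0, 0, 0, 0, 0, 0, 0.1], [0, 0, 0, 0, 0, 0, 0.1], [0, 0, 0, 0, 0, 0, 0.1], [0, 0, 10, 0, 0, 0, 0.1], [0, 0, 30, 0, 0, 0, 0.1], [0, 0, 60, 0, 0, 0, 0.1], [0, 0, 100, 0, 0, 0, 0.1], [0, 0, 140, 0, 0, 0, 0.1], [0, 0, 140, 0, 0, 0, 0.1]]])

```text
t: 15.62
position: [517.5, 250.9, 291.5]
eef_rot: [1.301, 1.145, -1.278]
force: [0.2, 0.2, -0.9]
width: 0.549
```

Emit:
move_arm(commands=[[[-30, -40, 20, 0, 0, 0, 0.1], [-60, -90, 20, 0, 0, 0, 0.1], [-90, -140, 20, 0, 0, 0, 0.1], [-110, -190, 20, 0, 0, 0, 0.1], [-120, -240, 20, 0, 0, 0, 0.1], [-130, -290, 20, 0, 0, 0, 0.1], [-130, -340, 20, 0, 0, 0, 0.1], [-130, -340, 20, 0, 0, 0, 0.1]]])

```text
t: 16.62
position: [387.0, -91.5, 311.1]
eef_rot: [1.304, 1.143, -1.282]
force: [0.0, 0.2, -0.9]
width: 0.551
```

Run:
```python
from h import *
st(); ims=[]
for n,z in(('side',130),('top',141)):
    s=snapshot(n); x,y=proj(s,[517,249,z])[0].astype(int)
    c=np.clip(s['img'][y-45:y+45,x-45:x+45,::-1]*1.2,0,255).astype(np.uint8)
    ims.append(cv2.resize(c,(400,400),interpolation=cv2.INTER_CUBIC))
    if n=='side': print('tab px',[ (a,proj(s,[517.1+62*np.cos(np.radians(a)),249+62*np.sin(np.radians(a)),113])[0].round()-[x-45,y-45]) for a in (-60,-48,-36,-24,-12,0)])
    if n=='top':
        g=cv2.cvtColor(s['img'],cv2.COLOR_RGB2GRAY); yy,xx=np.mgrid[:480,:640]; b=(g<70)&((xx-x)**2+(yy-y)**2<18**2)
        P=ray(s,np.c_[xx[b],yy[b]],173.5)[:,:2]; w,v=np.linalg.eigh(np.cov(P.T)); print('bar',P.mean(0),np.degrees(np.arctan2(v[1,1],v[0,1]))%180,'range',np.ptp(P@v,0))
cv2.imwrite('pics/end.png',np.hstack(ims))
```

```text
t 16.625 pos [386.98 -91.45 311.08] yaw_y -6.67 tilt [0.015  0.0024] F [ 0.02  0.16 -0.87] T [ 0.036 -0.038 -0.036] w 0.551 q [-0.329 -0.124  1.748  0.007  1.504 -0.213]
tab px [(-60, array([64., 60.])), (-48, array([68., 58.])), (-36, array([71., 56.])), (-24, array([72., 53.])), (-12, array([73., 51.])), (0, array([72., 49.]))]
bar [515.20828454 245.50182361] 85.55862534742235 range [15.72228883 62.44328479]
```

View pics/end.png

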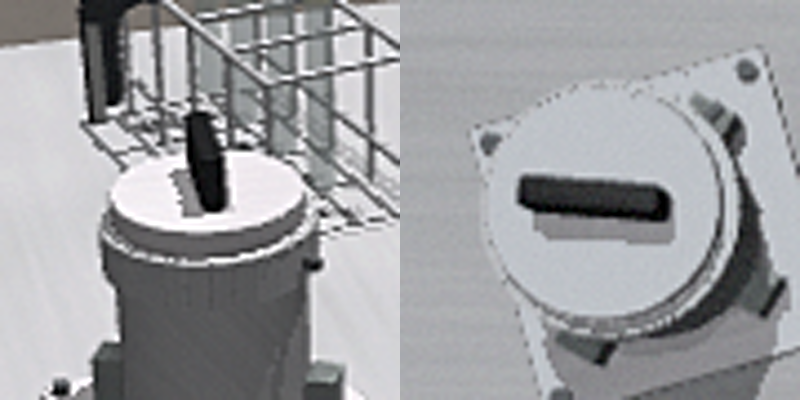

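The lid sits level in the neck with its bar at about 86°, and the tab is still at its pushed position. One last numeric check of the tab's swing from its centroid, and of the bystanders.

Run:
```python
from h import *
s=snapshot('side'); a=cv2.imread('pics/side0.png'); b=s['img'][:,:,::-1]
x,y=proj(s,[517,249,130])[0].astype(int)
def tab(i):
    g=cv2.cvtColor(np.ascontiguousarray(i),cv2.COLOR_BGR2GRAY)[y+5:y+20,x+19:x+34].astype(float); w=np.clip(80-g,0,None)
    v,u=np.mgrid[:15,:15]; return np.array([(u*w).sum(),(v*w).sum()])/w.sum()+[x+19,y+5]
A,B=tab(a),tab(b); print(A,B)
from scipy.optimize import least_squares
f=lambda p:np.r_[[proj(s,[517.1+p[2]*np.cos(t),249+p[2]*np.sin(t),p[3]])[0]-q for t,q in((p[0],A),(p[1],B))]].ravel()
for r in(60,62,64):
    for z in (109,113,117):
        m=least_squares(lambda p:f([p[0],p[1],r,z]),[-.4,-.6]); print(r,z,m.x,m.x[0]-m.x[1],m.cost)
t=cv2.imread('pics/top0.png'); n=snapshot('top')['img'][:,:,::-1]
d=(cv2.absdiff(t,np.ascontiguousarray(n)).max(2)>60).astype(np.uint8)
k,_,stt,c=cv2.connectedComponentsWithStats(cv2.morphologyEx(d,cv2.MORPH_OPEN,np.ones((3,3)))); print([(list(map(int,q[:4]))) for q in stt[1:] if q[4]>25])
```

```text
[317.65996169 189.98754789] [316.53076121 190.99687174]
60 109 [-0.6282212  -0.73103393] 0.10281272357942339 0.18286664709438985
60 113 [-0.69909792 -0.78791378] 0.0888158646410303 0.5520616450455912
60 117 [-0.75543248 -0.83462908] 0.07919660327711375 3.9470707945257533
62 109 [-0.65932366 -0.7608475 ] 0.10152383936113418 1.146378747823974
62 113 [-0.72722289 -0.81459369] 0.08737080082394344 0.018971626792625807
62 117 [-0.78111796 -0.85892111] 0.07780315096109292 1.967319026607948
64 109 [-0.69086904 -0.79013406] 0.09926501638583984 2.8929012863345136
64 113 [-0.75526644 -0.84068437] 0.08541792961989769 0.2224500707843478
64 117 [-0.80651393 -0.88261955] 0.07610562392073217 0.6900119011557782
[[400, 195, 25, 24], [171, 202, 44, 47], [386, 214, 12, 16], [303, 250, 147, 230], [389, 251, 5, 10], [0, 356, 157, 124], [76, 394, 9, 8], [86, 400, 101, 72], [190, 433, 72, 47], [320, 439, 52, 38]]
```

The swing came out at only 0.1 rad, but dark neck pixels may be biasing the centroid. I'll look at the raw pixels.

Run:
```python
from h import *
s=snapshot('side'); a=cv2.imread('pics/side0.png'); b=s['img'][:,:,::-1]
x,y=proj(s,[517,249,130])[0].astype(int); print(x,y)
for i in(a,b): print(cv2.cvtColor(np.ascontiguousarray(i),cv2.COLOR_BGR2GRAY)[y+6:y+20,x+18:x+33])
for aa in range(-60,5,6): print(aa,[proj(s,[517.1+r*np.cos(np.radians(aa)),249+r*np.sin(np.radians(aa)),113])[0].round(1) for r in(58,66)])
```

```text
293 178
[[ 61 162 196 191 185 173 173 113 115 195 181 145  57  92 189]
 [208 198 188 161 179 171 113  61  65  71 107 185 184 177 146]
 [196 189 185 179 179 115  65  68 102 199 183 146 149 177 177]
 [185 171 140 112  45  67  73  74  94 170 192 185 176 175 174]
 [174 121 118  63  55  78  77  75  87 115 140 164 182 174 173]
 [ 78  53  67  75  77  78  74  46  41  39  41  77 188 177 174]
 [ 58  63  77  76  78  79  76  31  23  19  10  75 189 175 172]
 [ 65  75  76  75  79  79  71  46  50  60  63 116 185 178 173]
 [ 76  78  77  73  79  78  70  59 124 199 189 182 176 175 172]
 [ 77  75  76  73  77  76  65  74 160 182 178 174 174 174 173]
 [ 76  75  76  75  77  73  73 127 181 175 174 173 172 171 174]
 [ 77  75  76  75  75  76 115 181 172 170 170 173 172 171 172]
 [ 76  76  77  75  74  71 128 179 169 170 170 172 174 173 170]
 [ 76  76  79  76  64  63 129 180 168 167 170 172 172 172 170]]
[[ 84  81  67  95 200 195 181 119 119 201 188 152  59  96 194]
 [ 77  52  75 146 166 180 119  61  67  74 110 190 189 183 151]
 [ 92 186 172 196 188 121  70  68 105 205 186 149 152 184 182]
 [180 188 151 118  4
[... 531 characters left out ...]
78 177 177 180]
 [ 77  78  80  74  60  70 133 186 175 174 176 176 179 178 177]
 [ 79  80  83  80  57  66 133 185 174 172 174 176 179 179 177]]
-60 [array([311.3, 192.6]), array([313.7, 193.7])]
-54 [array([313.1, 191.7]), array([315.7, 192.6])]
-48 [array([314.7, 190.7]), array([317.5, 191.5])]
-42 [array([316. , 189.7]), array([319.1, 190.3])]
-36 [array([317.1, 188.6]), array([320.3, 189.1])]
-30 [array([317.9, 187.5]), array([321.2, 187.8])]
-24 [array([318.5, 186.3]), array([321.9, 186.5])]
-18 [array([318.8, 185.2]), array([322.2, 185.2])]
-12 [array([318.8, 184.1]), array([322.2, 183.9])]
-6 [array([318.6, 182.9]), array([321.9, 182.7])]
0 [array([318.1, 181.9]), array([321.4, 181.4])]
```

The raw pixels give a clear answer. The tab tip moved from about (321.7,189.8) to (319.4,192.3), and 12° of swing predicts (-2.3,+2.4). That is about 0.21 rad, so the tell-tale is home. The picture differences come from the arm, its shadows, the lid and the jar, not from any bystander.

```bash
python3 -c "from h import *; print(hand_in())"
```

```text
the job is handed in; nothing more can be done
None
```

The culture jar is closed: the bayonet lid is in the neck, twisted clockwise to the stop, and released. I handed the job in at about 17 s; no verdict was reported.

- **Insertion:** I gripped the lid by its bar and turned it so the lugs matched the slots, which I measured at 6° (mod 120). It sank through the slots without resistance, then pressed the seal to about 107 mm with roughly 11 N.
- **Twist:** It turned about 42°, at 0.13–0.37 N m on the way, and the torque rose to 0.68 N m at the stop. The highest side force I read was about 6 N.
- **Release:** I let the seal lift the lid to about 108 mm before opening the fingers. The arm then backed well clear, with the force reading close to zero.

**Last checks**
- **Lid:** it looks level and centred in both views. The bar reads about 86° in the top picture; the tool's final angle says 84°.
- **Tell-tale:** the tab tip moved about (-2.3, +2.5) pixels against (-2.3, +2.4) expected for 12°, so it reads about 0.21 rad. A first estimate from the tab's centroid gave only about 0.1 rad, which disagreed. I put that down to dark neck pixels in the window and trusted the raw pixels instead.
- **Bystanders:** the before-and-after top pictures show no bystander moved. The arm still hid part of the near bench in that last view.

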